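# Pull gauge check: peak pointer to the limit clip

## Task

The peak pointer on the bench pull gauge still stands where the last test left it: slide it fully back until it rests against the drawbar's catch. Then pull the gauge's handle out until the pointer stands between the two prongs of the limit clip, hold it there for about a second, and ease the handle back home without letting it snap, so that the pointer stays behind at the clip. Leave the multimeter, the tape roll and the screwdriver where they lie.

Things in the scene. Friction and masses are not known exactly. Their poses are not given: they have to be found in the camera images.
- gauge: Spring pull gauge fixed to the bench, place and yaw vary: grey base plate 345 x 125 mm; aluminium deck along its x (x -120 to 120 mm, top at 26 mm); white scale plate on its -y side (top 24 mm, a graduation every 10 mm); dark spring barrel at its +x end (x 125 to 222 mm, top 54 mm). Origin on the bench under the deck's middle. The handle is pulled along the gauge's own -x.
- drawbar (a joint): How far the drawbar is pulled out, in m: 0 = home, grows as the handle is pulled along the gauge's -x, end stop at 0.13. A spring pulls it home with about 2.5 N at 0, rising 1 N for each 10 mm; let go, it snaps back.
- handle (a point): Middle of the black crossbar of the drawbar's D-shaped handle: 14 mm thick, along the gauge's y, 68 mm between two thin uprights, its axis 60 mm above the bench, free space around. At home at x = -160 mm in the gauge's frame. Grasp from above, fingers closing along the gauge's x. Axes as the gauge's.
- catch (a point): Front (-x) face of the drawbar's catch, a steel plate 16 mm wide in the deck's slot, top 34 mm above the bench; at home at x = 80 mm in the gauge's frame. As the drawbar is pulled, the catch pushes the pointer's foot along; it does not bring the pointer back. Axes as the gauge's.
- pointer (a joint): Reading of the loose-running peak pointer, in m: 0 = fully back, resting against the catch of the drawbar at home; grows along the gauge's -x, up to 0.135. It slides on the deck with about 1.2 N of friction and stays where it is left. It cannot be lifted off.
- pointer_tab (a point): Middle of the pointer's upright black tab, to push or pinch: 12 mm thick along the gauge's x, 26 mm wide, from 34 to 70 mm above the bench; this point is 58 mm above it. It stands on a foot 30 mm long whose +x end, 15 mm behind this point, meets the catch. Axes as the gauge's.
- pointer_tip (a point): Tip of the pointer's blade, 3 mm wide, which points along the gauge's -y over the scale, 54 mm to the -y side of the tab and at the same x, 29 mm above the bench. Axes as the gauge's.
- clip_gap (a point): Middle of the gap between the two prongs of the steel limit clip, fixed on the outer edge of the scale plate: prongs 5 mm wide, 12 mm clear gap, pointing along the gauge's +y just beneath the path of the pointer's tip. Where it sits along the scale varies (pointer reading 0.04 to 0.085). Axes as the gauge's.
- multimeter: Yellow handheld multimeter lying flat, 160 x 78 x 40 mm, on the scale side of the gauge; bystander. Origin under its middle, x along its length.
- tape_roll: Roll core of tape lying flat, 90 mm outside diameter, 19 mm high, on the robot's side of the gauge; bystander. Origin under its middle.
- screwdriver: Screwdriver lying across the far end of the gauge, behind the spring barrel; bystander. x axis towards its tip.

How it is judged:
By the outcome, as a careful person would: the job done as asked, in the order asked, and still so for the second after the job is handed in, with the robot touching nothing.
It also fails if it takes over 61 s, if anything falls off the work surface, if the arm or the gripper's body presses on something with over 40 N, if the wrist force passes 120 N, or if a joint passes its speed limit or range.

## Robot

A 6-joint arm with a two-finger parallel gripper is mounted at the origin on the work surface. World frame = base frame: x ahead of the robot, y to its left, z up, the work surface at z = 0. Lengths are in m, angles in rad, forces in N, time in s.
With the tool pointing down it reaches from about 0.35 to 0.8 m from the base axis. Payload 7.3 kg.
Tool frame: the origin (TCP) lies between the finger pads; the fingertips stand 25 mm ahead of it and the grasp point (between the pads) lies 6 mm ahead of it (r.tip_extent is the distance from the TCP to the fingertips, in m); z points along the fingers, y is the line along which they close (so a half turn about z gives the same grasp; the last joint's range is limited). The gripper opens to 85 mm and grips with 20 to 120 N. Pads are 22 mm wide; open, the fingers measure 114 mm over their backs; the gripper's body (76 mm by 85 mm) begins 54 mm behind the grasp point. The pads swing forward as they close: fully open they stand 13 mm farther back than shut.
Start: joints at [1.088, 0.342, 1.524, -0, 1.275, -0.146], TCP at [0.173, 0.496, 0.256] pointing down, gripper open.
Joint ranges: [-2.53, 2.53], [-0.77, 2.02], [0.04, 2.7], [-1, 4.14], [0.28, 2.66], [-3.11, 3.11]. Speed limits (rad/s): [2.57, 2.57, 3.14, 3.14, 3.14, 3.14].

## Interface

Orientations are given as a unit quaternion [x, y, z, w].
In Python, from workcell import r, command_gripper, optics gives the robot as it stands. The module is installed in compiled form; this text tells all that it offers. Calls block until the motion is done:
- r.reach(position, orientation): joint-space move of the TCP to a pose.
- r.move_straight(position, orientation=None, speed=0.15, max_force=None): straight line of the TCP; orientation=None keeps the orientation; speed is the mean speed in m/s. With max_force (N) it stops when the force on the tool has changed by that much, and returns True; else False.
- r.movej(angles): joint-space move.
- command_gripper(opening, force=None): finger opening in m; force is the grip in N (None keeps the last); returns when the fingers have stopped.
- r.hold(seconds).
- r.solve_ik(position, orientation): joint angles nearest the present ones, or None.
- r.read_state(): the state.
- optics.get_image(name): name is "scene" or "top" or "wrist"; returns (picture, depth): 420x560x3 uint8, red, green, blue; 420x560 float32, m along the optical axis (not along the pixel's ray), 0 where there is no reading.
- optics.camera_model(name): a dict with "K" (3x3 intrinsics, pixels), "R" (3x3) and "t" (3): a world point X has camera coordinates R X + t; the wrist camera has in their place "tool_from_camera" (4x4, takes a point from camera to tool coordinates, whose origin is the TCP and whose axes are the flange's). Camera axes: x right, y down, z forward; pixel columns grow to the right and rows downward; lengths in m; the calibration is good to about 2 mm. A picture is of the moment at which its call begins: read the wrist's pose just before it. camera_model takes no time and is no camera call.
A pose or a line that the arm cannot do raises r.PlanningError and nothing moves.
- r.finish_job(): hands the job in; it is judged then, once.
The state is a dict: "time_s": time; "joint_positions": joint angles; "dq": joint speeds; "tau": joint torques, N m; "eef_pos": TCP position; "eef_rot": TCP orientation; "contact_force": force on the tool from outside, world axes, zero at the start; "torque": the same for the moment, N m; "grip_width": finger opening in m; "grip_force": force on a finger pad.
Only numpy, scipy, OpenCV 4.12 (cv2) and the standard library are available. Lean on these libraries where they do the work, as an engineer would, in place of code of your own. Each camera call takes 0.05 s, during which the arm holds its last target. There are 200 camera calls.

## Working session

There is one attempt and no reset: what is moved stays moved. The work goes in short steps, each a Python script; the robot and the scene stay as the last script left them, time stands still between calls to the robot, and variables do not carry over. Pictures are saved under pics/ and viewed, at most 10 in all, crops included, and the job is handed in when it is done.

```bash
mkdir -p pics
python3 - <<'E'
from workcell import r, command_gripper, optics
import numpy as np, cv2
for n in ("top","scene"):
    im,d=optics.get_image(n); np.savez(f"{n}.npz",im=im,d=d)
    cv2.imwrite(f"pics/{n}0.png",im[:,:,::-1])
    m=optics.camera_model(n); print(n,np.round(m["K"],1).tolist(),np.round(-np.array(m["R"]).T@m["t"],3))
s=r.read_state(); print(s["time_s"],s["eef_pos"],s["eef_rot"],s["grip_width"])
E
```

```text
top [[391.9, 0.0, 279.9], [0.0, 391.9, 203.8], [0.0, 0.0, 1.0]] [0.524 0.145 0.785]
scene [[426.0, 0.0, 281.7], [0.0, 426.0, 208.0], [0.0, 0.0, 1.0]] [1.003 0.346 0.619]
0.1 [0.17332789 0.49522354 0.25571609] [ 1.67604208e-01  9.85854139e-01 -6.38258904e-04 -1.97585013e-04] 0.0858951078971783
```

View pics/top0.png

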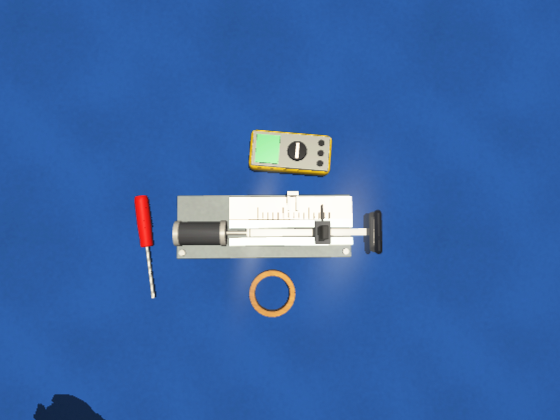

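The top view shows the handle at about (377,231), the tab at (322,232), the blade tip near (322,207), the clip near (292,197) and the barrel at (200,233). Next I enlarge this area and convert pixels to positions.

```bash
cat > h.py <<'E'
import numpy as np, cv2
def ray(m,uv):
    K=np.array(m["K"]); return np.linalg.inv(K)@np.array([uv[0],uv[1],1.])
def at_z(Rwc,c,m,uv,z):  # Rwc: camera->world
    d=Rwc@ray(m,uv); return c+d*(z-c[2])/d[2]
def top_at(m,uv,z):
    R=np.array(m["R"]); return at_z(R.T,-R.T@np.array(m["t"]),m,uv,z)
E
python3 - <<'E'
from workcell import optics
import numpy as np, cv2
from h import *
m=optics.camera_model("top"); f=np.load("top.npz"); im=f["im"]; d=f["d"]
for n,uv,z in [("handle",(377,231),.067),("tab",(322,232),.07),("tip",(322,207),.029),("clip",(292,197),.026),("barrelL",(176,233),.054),("barrelR",(226,233),.054)]:
    print(n,np.round(top_at(m,uv,z),4), d[uv[1],uv[0]])
# base plate: points with height 2..30mm and not blue
R=np.array(m["R"]);v,u=np.mgrid[:420,:560]
P=np.stack([(u-m["K"][0][2])/m["K"][0][0]*d,(v-m["K"][1][2])/m["K"][1][1]*d,d],-1)-np.array(m["t"])
P=P@R
z=P[...,2]
mask=((z>.003)&(z<.035)&(u>170)&(u<356)&(v>190)&(v<262)).astype(np.uint8)
c=max(cv2.findContours(mask,0,1)[0],key=cv2.contourArea)
pl=P[mask>0][:,:2]
rc=cv2.minAreaRect(c); print(rc, cv2.boxPoints(rc)); 
for b in cv2.boxPoints(rc): print(np.round(top_at(m,b,.008),4))
hm=(z>.045)&(u>355)&(u<395)&(v>200)&(v<262); q=P[hm]; print("handle pts",q.min(0),q.max(0),np.median(q,0))
hm=(z>.06)&(z<.08)&(u>300)&(u<345)&(v>210)&(v<250); q=P[hm]; print("tab pts",q.min(0),q.max(0),np.median(q,0))
cv2.imwrite("pics/crop1.png",cv2.resize(im[185:270,165:395,::-1],None,fx=3.4,fy=3.4,interpolation=2))
E
```

```text
handle [ 0.5233 -0.0516  0.067 ] 0.72516376
tab [0.5207 0.0502 0.07  ] 0.7163693
tip [0.5689 0.0448 0.029 ] 0.75996244
clip [0.588  0.1029 0.026 ] 0.76557153
barrelL [0.517  0.3187 0.054 ] 0.7253766
barrelR [0.5176 0.2266 0.054 ] 0.7524501
((264.37872314453125, 224.24874877929688), (66.04627227783203, 181.15943908691406), 89.43273162841797) [[173.47649 192.12402]
 [354.62708 190.33044]
 [355.28094 256.37347]
 [174.13037 258.16705]]
[0.5971 0.3365 0.008 ]
[ 0.6041 -0.0235  0.008 ]
[ 0.4728 -0.024   0.008 ]
[0.4674 0.332  0.008 ]
handle pts [ 0.48255893 -0.06164481  0.04536889] [0.56229559 0.14504304 0.78467784] [ 0.52321613 -0.05236832  0.06405337]
tab pts [0.50978482 0.04048513 0.06117678] [0.53362078 0.05161196 0.07080893] [0.52079311 0.04628283 0.06769044]
```

View pics/crop1.png

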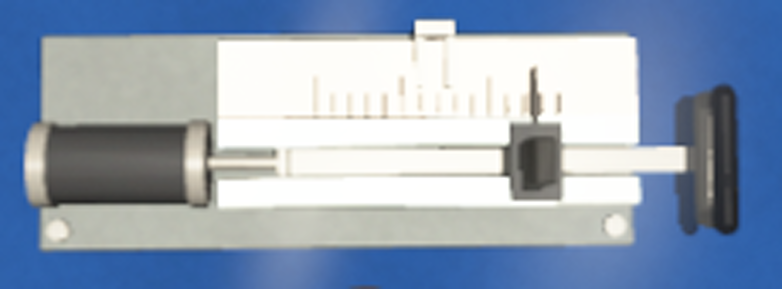

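The enlarged crop agrees with the geometry: the yaw is about 91°, the gauge's −x points along world −y, and the pointer stands at a reading of about 0.126 with the clip near 0.069. I'll look closer with the wrist camera from above the scale.

```bash
cat >> h.py <<'E'
from scipy.spatial.transform import Rotation as Ro
Q=[np.cos(np.radians(90.5)),np.sin(np.radians(90.5)),0,0]
def wrist(name):
    from workcell import r,optics
    s=r.read_state(); im,d=optics.get_image("wrist"); m=optics.camera_model("wrist")
    T=np.eye(4);T[:3,:3]=Ro.from_quat(s["eef_rot"]).as_matrix();T[:3,3]=s["eef_pos"]
    np.savez(name+".npz",im=im,d=d,T=T@np.array(m["tool_from_camera"])); cv2.imwrite(f"pics/{name}.png",im[:,:,::-1])
def w_at(name,uv,z):
    from workcell import optics
    T=np.load(name+".npz")["T"]; return at_z(T[:3,:3],T[:3,3],optics.camera_model("wrist"),uv,z)
E
python3 - <<'E'
from workcell import r, command_gripper, optics
from h import *
print(np.round(optics.camera_model("wrist")["tool_from_camera"],3).tolist(), r.tip_extent)
command_gripper(0.0,40)
r.reach([.53,.01,.24],Q)
wrist("w1"); s=r.read_state(); print(s["time_s"],s["eef_pos"],s["grip_width"],np.load("w1.npz")["T"][:3,3],r.tip_extent)
E
```

```text
[[-0.002, -0.957, -0.29, 0.074], [1.0, -0.002, -0.001, -0.0], [0.001, -0.29, 0.957, -0.118], [0.0, 0.0, 0.0, 1.0]] 0.025
3.075 [0.52994424 0.01080993 0.24004451] 0.0003944807924885959 [0.45547173 0.0094608  0.35831119] 0.025
```

View pics/w1.png

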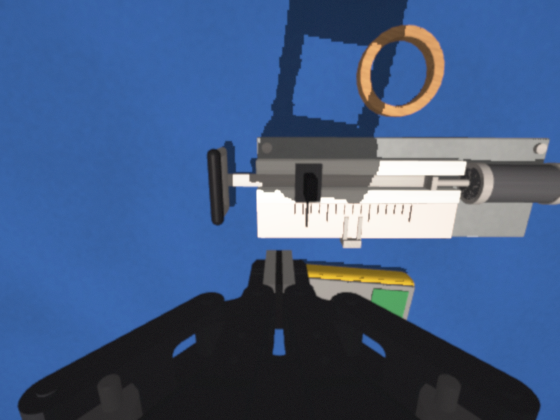

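The wrist view shows the tab at (310,182), the blade tip at about (307,225), the clip prongs near (346,225) and (359,225), and the handle at (217,187). I'll enlarge the scale.

Run:
```python
from h import *
im=np.load("w1.npz")["im"]
cv2.imwrite("pics/crop2.png",cv2.resize(im[150:252,285:425,::-1],None,fx=5.5,fy=5.5,interpolation=2))
for n,uv,z in [("handle",(217,187),.067),("tabtop",(309,185),.07),("tip",(307,225),.029),("prongL",(346,225),.026),("prongR",(359,225),.026),("plateTL",(258,139),.006),("plateTR",(547,139),.006),("plateBL",(257,238),.024),("barL",(470,183),.04),("deckR",(466,160),.026),("deckL",(257,160),.026)]: print(n,np.round(w_at("w1",uv,z),4))
```

```text
handle [ 0.5188 -0.0528  0.067 ]
tabtop [0.5145 0.0411 0.07  ]
tip [0.572  0.0455 0.029 ]
prongL [0.5722 0.0933 0.026 ]
prongR [0.572  0.1091 0.026 ]
plateTL [ 0.4733 -0.0148  0.006 ]
plateTR [0.4677 0.3267 0.006 ]
plateBL [ 0.5919 -0.0153  0.024 ]
barL [0.5154 0.2238 0.04  ]
deckR [0.4916 0.2232 0.026 ]
deckL [ 0.4956 -0.0146  0.026 ]
```

View pics/crop2.png

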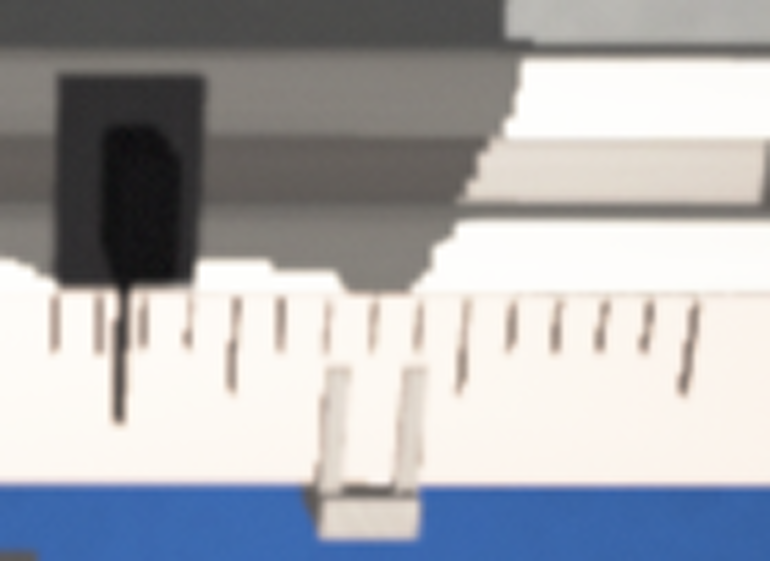

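The clip's middle falls on about the 0.07 graduation and the tip stands at 0.126, as computed. Now I push the tab back with the closed fingers, under a force limit.

Run:
```python
from workcell import r, command_gripper, optics
from h import *
gx=np.array([-.017,1,0])
L=lambda y,z=.067: (np.array([.5196,.045,z])+gx*(y-.045)).tolist()
r.reach(L(.0,.12),Q)
print(r.move_straight(L(.0),speed=.12,max_force=10),r.read_state()["eef_pos"])
print(r.move_straight(L(.125),speed=.08,max_force=15),r.read_state()["eef_pos"])
print(r.move_straight(L(.20),speed=.03,max_force=7)); s=r.read_state(); print(s["eef_pos"],s["contact_force"],s["time_s"])
r.move_straight(L(s["eef_pos"][1]-.012),speed=.05)
r.move_straight(L(s["eef_pos"][1]-.03,.12),speed=.15)
r.reach([.53,.01,.24],Q)
wrist("w2"); print(r.read_state()["time_s"])
im=np.load("w2.npz")["im"]
cv2.imwrite("pics/crop3.png",cv2.resize(im[140:252,300:460,::-1],None,fx=5,fy=5,interpolation=2))
```

```text
False [ 5.21395691e-01 -2.94042473e-05  6.82159428e-02]
False [0.51791817 0.12476532 0.06680606]
True
[0.51771402 0.14959498 0.06670879] [ 1.43266413 -2.74052221  2.42115267] 7.0583
8.7167
```

View pics/crop3.png

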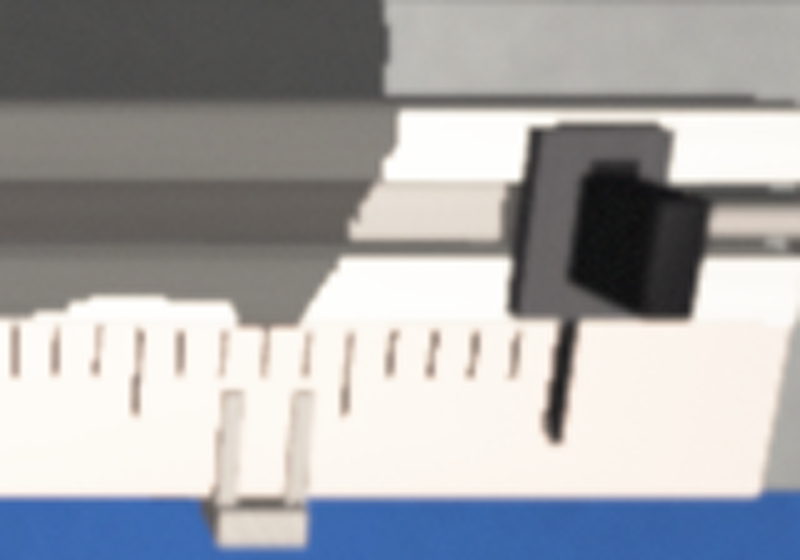

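The tip now stands at the scale's zero graduation (crop (567,340), one tick past 0.01 after parallax). Next I measure tip to clip, then grasp the handle and pull.

Run:
```python
from workcell import r, command_gripper, optics
from h import *
g=np.array([-.017,1,0])
a=w_at("w1",(306.6,224.5),.029); t=w_at("w2",(410.6,226.4),.029); c=w_at("w2",(352.9,226.2),.026)
print(a,t,c,"start reading",(t-a)@g,"pull",(t-c)@g)
H=np.array([.5215,-.0535,0.])
r.reach((H+[0,0,.14]).tolist(),Q)
command_gripper(.07)
print(r.move_straight((H+[0,0,.068]).tolist(),speed=.1,max_force=8))
command_gripper(.0,60); s=r.read_state(); print(s["grip_width"],s["grip_force"],s["contact_force"],s["eef_pos"],s["time_s"])
```

```text
[0.57133039 0.04497208 0.029     ] [0.56984115 0.16985858 0.029     ] [0.57170437 0.10137655 0.026     ] start reading 0.12491181364930623 pull 0.06851370582409418
False
0.011898991019762667 58.420087695121765 [-2.04724461 -9.73302236  2.29887003] [ 0.52177749 -0.05544694  0.06859702] 11.3667
```

Run:
```python
from workcell import r, command_gripper, optics
from h import *
g=np.array([-.017,1,0]); p=np.array(r.read_state()["eef_pos"])
r.move_straight((p-g*.067).tolist(),speed=.04); s=r.read_state()
print(s["eef_pos"],"pulled",(p-s["eef_pos"])@g,s["contact_force"],s["grip_width"])
for n in("top","scene"):
    im,d=optics.get_image(n); np.savez(n+"2.npz",im=im,d=d); cv2.imwrite(f"pics/{n}2.png",im[:,:,::-1])
print(r.read_state()["time_s"])
a=np.load("top2.npz")["im"][185:270,235:405,::-1]; b=cv2.imread("pics/scene2.png")
cv2.imwrite("pics/both.png",np.vstack([cv2.resize(a,(600,300),interpolation=2),cv2.resize(b,(400,300))if 0 else np.pad(cv2.resize(b,(400,300)),((0,0),(0,200),(0,0)))]))
```

```text
[ 0.52269632 -0.12024357  0.06854417] pulled 0.06481225520534206 [1.00042983 9.87215872 3.52113646] 0.011611147343352371
13.3417
```

View pics/both.png

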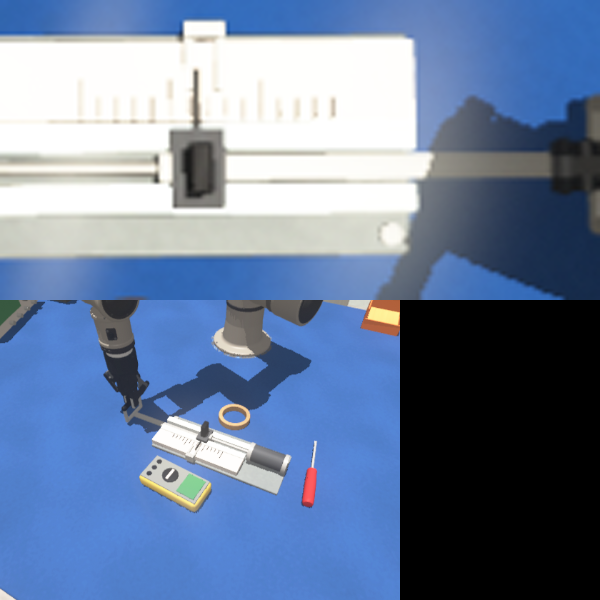

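The top crop shows the blade at x≈196 and the clip body from 183 to 226 (middle 204.5, with 18 px per 10 mm), so it is about 4 to 5 mm short. I'll pull 4 mm more and look closely.

Run:
```python
from workcell import r, command_gripper, optics
from h import *
g=np.array([-.017,1,0]); p0=np.array([0.52177749,-0.05544694,0.06859702])
r.move_straight((p0-g*.071).tolist(),speed=.02); s=r.read_state()
print(s["eef_pos"],"pulled",(p0-s["eef_pos"])@g,s["contact_force"],s["grip_width"],s["time_s"])
t=[]
for n,(u0,u1,v0,v1) in {"top":(270,315,188,235),"scene":(240,330,175,265)}.items():
    im=np.mean([optics.get_image(n)[0].astype(float) for _ in range(3)],0)
    c=im[v0:v1,u0:u1,::-1]; c=np.clip((c-90)*1.55,0,255).astype(np.uint8)
    t.append(cv2.resize(c,(400,400),interpolation=2))
cv2.imwrite("pics/both3.png",np.hstack(t))
```

```text
[ 0.52277793 -0.12434518  0.06854919] pulled 0.06891524591690876 [0.78484134 8.89296324 3.80951974] 0.011833371663155352 13.6917
```

View pics/both3.png

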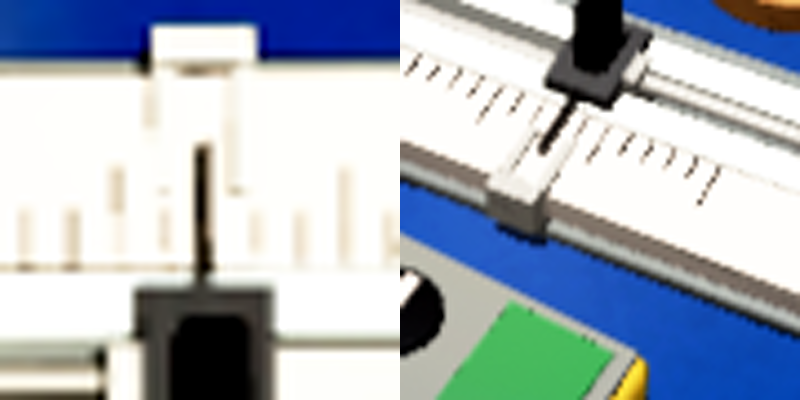

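The blade at x≈202 stands centred between the prongs (gap about 172 to 232), and the scene view agrees. Now I hold, ease the handle home and release it.

Run:
```python
from workcell import r, command_gripper, optics
from h import *
g=np.array([-.017,1,0]); p0=np.array([0.52177749,-0.05544694,0.06859702])
r.hold(1.2)
r.move_straight((p0-g*.008).tolist(),speed=.03)
r.move_straight((p0+g*.0015).tolist(),speed=.015); r.hold(.3)
s=r.read_state(); print(s["eef_pos"],s["contact_force"],s["grip_width"],s["time_s"])
command_gripper(.06); r.hold(.2)
print(r.read_state()["grip_width"])
p=np.array(r.read_state()["eef_pos"])
r.move_straight((p+[0,0,.09]).tolist(),speed=.1)
r.reach([.53,.01,.24],Q); wrist("w4"); print(r.read_state()["time_s"])
im=np.load("w4.npz")["im"]
cv2.imwrite("pics/crop5.png",cv2.resize(im[130:252,195:555,::-1],None,fx=2.2,fy=2.2,interpolation=2))
```

```text
[ 0.52177572 -0.05548066  0.06861279] [-2.32718198 -6.37162992  2.1064911 ] 0.012159718310084052 18.525
0.059590223143046114
20.8417
```

View pics/crop5.png

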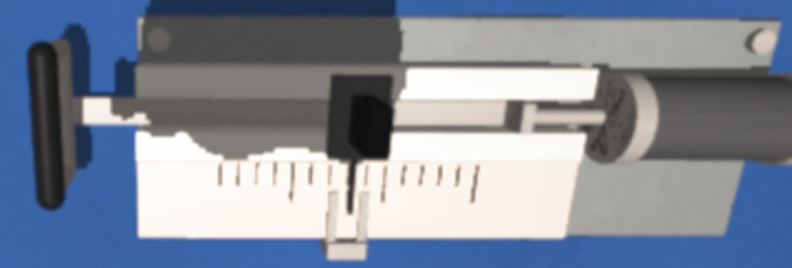

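The handle is home (crop x≈47) and the catch is back at its home position. The tip at x≈350 stays between the prongs at 333 and 362. I'm handing in.

```bash
python3 -c "
from workcell import r
print(r.finish_job())"
```

```text
the job is handed in; nothing more can be done
None
```

I slid the pointer back to the catch, pulled it to the middle of the clip gap, held it over a second and eased the handle home; the last picture shows the pointer still at the clip, the bystanders were not touched, and the job was handed in at about 21 s.

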